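Gauge the saw's bearing blocks and file them in the sloped trays

TASK

Try the bored wooden blocks on the gauge pin one at a time, putting each away before you take up the next: those whose hole lets them slide all the way down to the pin's shoulder are good and go into the narrow sloped tray, those that hang on the pin's nose are rejects and go into the wide one. Slide every block down its tray until it rests flat against the back stop, side by side with the others, and leave the other things on the bench where they are.

Things in the scene. Friction and masses are not known exactly. Their poses are not given: they have to be found in the camera images.
- block_a_c (a point): hardwood block 40 x 40 mm, 34 mm tall, one upright round hole through its middle; the point is its centre, 17 mm above the underside, z along the hole, x and y square to its sides. The hole is 23 mm wide (goes down the gauge pin) or 17.5 mm (hangs on its nose); otherwise the sorts look alike and names do not tell. May be absent (None)
- block_b_c (a point): hardwood block 40 x 40 mm, 34 mm tall, one upright round hole through its middle; the point is its centre, 17 mm above the underside, z along the hole, x and y square to its sides. The hole is 23 mm wide (goes down the gauge pin) or 17.5 mm (hangs on its nose); otherwise the sorts look alike and names do not tell. May be absent (None)
- block_c_c (a point): hardwood block 40 x 40 mm, 34 mm tall, one upright round hole through its middle; the point is its centre, 17 mm above the underside, z along the hole, x and y square to its sides. The hole is 23 mm wide (goes down the gauge pin) or 17.5 mm (hangs on its nose); otherwise the sorts look alike and names do not tell. May be absent (None)
- block_d_c (a point): hardwood block 40 x 40 mm, 34 mm tall, one upright round hole through its middle; the point is its centre, 17 mm above the underside, z along the hole, x and y square to its sides. The hole is 23 mm wide (goes down the gauge pin) or 17.5 mm (hangs on its nose); otherwise the sorts look alike and names do not tell. May be absent (None)
- block_e_c (a point): hardwood block 40 x 40 mm, 34 mm tall, one upright round hole through its middle; the point is its centre, 17 mm above the underside, z along the hole, x and y square to its sides. The hole is 23 mm wide (goes down the gauge pin) or 17.5 mm (hangs on its nose); otherwise the sorts look alike and names do not tell. May be absent (None)
- gauge_seat (a point): fixed gauge: upright steel pin 20 mm in diameter on a round wooden foot 70 mm across and 14 mm high. The point is on the pin's axis, on top of its 30 mm wide shoulder, 24 mm above the bench; a block that fits comes down until its underside rests there
- gauge_tip (a point): tip of the gauge pin, 48 mm above the shoulder. The top 12 mm are a cone (nose) 10 mm across at the tip and 20 mm at its foot; below it the pin is straight for 36 mm. A block with the small hole stops on the nose, its underside about 39 mm above the shoulder
- wide_tray_bed: bed of the wide sloped tray, 180 mm wide inside, 170 mm long, tipped 15 degrees down away from the robot, top end open. Origin on the bed at the foot of the back stop, mid-width; x downhill (stop face at x = 0, top end x = -170 mm), y across, z square off the bed. Room for three blocks side by side. Blocks stick on it until pushed. The two trays swap places
- narrow_tray_bed: bed of the narrow sloped tray, 132 mm wide inside, 170 mm long, tipped 15 degrees down away from the robot, top end open. Origin on the bed at the foot of the back stop, mid-width; x downhill (stop face at x = 0, top end x = -170 mm), y across, z square off the bed. Room for two blocks side by side. Blocks stick on it until pushed. The two trays swap places
- wide_tray_lip (a point): middle of the uphill top edge of the wide tray's lip: a clear strip 4 mm thick over the last 20 mm of the bed before the stop, underside 50 mm and top 54 mm off the bed; blocks are set down uphill of it and slid under. Side walls 20 mm high and 8 mm thick, back stop 18 mm high
- narrow_tray_lip (a point): middle of the uphill top edge of the narrow tray's lip: a clear strip 4 mm thick over the last 20 mm of the bed before the stop, underside 50 mm and top 54 mm off the bed; blocks are set down uphill of it and slid under. Side walls 20 mm high and 8 mm thick, back stop 18 mm high
- knob_part: bystander: a black turned knob, 42 mm across, 32 mm tall, standing among the blocks; origin under its foot
- tape_roll: bystander: a small roll of paper tape, 48 mm across, 20 mm tall, lying flat among the blocks; origin under its centre
- varnish_tin: bystander: a grey tin, 76 mm across, 100 mm tall; origin under its centre
- driver: bystander: a screwdriver lying beyond the blocks
- glue: bystander: a white glue bottle, 56 mm across, 150 mm tall; origin under its centre
- pencil: bystander: a pencil, 160 mm long, lying beyond the trays
- offcut: bystander: a strip of wood 120 x 35 x 22 mm beyond the trays
There are look-alikes about, which are no part of the job. What is shaped like the part that bears block_c_c but purple is not meant.

How it is judged:
By the outcome, as a careful person would: the job done as asked, in the order asked, and still so for the second after the job is handed in, with the robot touching nothing.
Of block_b, block_d, block_e only 1 to 3 are there at a start; the rules pass over those that are not, and their reading is None.
At some moment in a run one of block_a, block_b, block_c, block_d, block_e may be knocked a few centimetres aside while the robot is not near it.
Once in a run the grip may slacken for a moment while it holds something.
It also fails if it takes over 210 s, if anything falls off the work surface, if the arm or the gripper's body presses on something with over 40 N, if the wrist force passes 120 N, or if a joint passes its speed limit or range.

ROBOT

A 6-joint arm with a two-finger parallel gripper is mounted at the origin on the work surface. World frame = base frame: x ahead of the robot, y to its left, z up, the work surface at z = 0. Lengths are in m, angles in rad, forces in N, time in s.
With the tool pointing down it reaches from about 0.325 to 0.925 m from the base axis. Payload 3.1 kg.
Tool frame: the origin (TCP) lies at the very end of the fingers, on their centre line; the grasp point (between the pads) lies 19 mm behind it; z points along the fingers, y is the direction in which the jaws open and shut (so a half turn about z gives the same grasp; the last joint's range is limited). The gripper opens to 85 mm and grips with 20 to 120 N. Pads are 22 mm wide; open, the fingers measure 114 mm over their backs; the gripper's body (76 mm by 85 mm) begins 54 mm behind the grasp point. The pads swing forward as they close: fully open they stand 13 mm farther back than shut.
Start: joints at [-1.268, 0.217, 1.613, -0, 1.311, -0.112], TCP at [0.252, -0.572, 0.231] pointing down, gripper open.
Joint ranges: [-2.75, 2.75], [-0.78, 2.1], [0.31, 2.55], [-1.13, 4.27], [0.13, 2.63], [-2.58, 2.58]. Speed limits (rad/s): [2.79, 2.79, 3.14, 3.14, 3.14, 3.14].

INTERFACE

Orientations are given as a 3x3 rotation matrix whose columns are the frame's x, y, z axes.
In Python, from rig import ctrl, set_gripper, solver, capture, status gives the robot as it stands. Calls block until the motion is done:
- ctrl.movep(position, orientation): joint-space move of the TCP to a pose.
- ctrl.move_straight(position, feed=0.15, frame=None, until_force=None): straight line of the TCP; frame=None keeps the orientation; feed is the mean speed in m/s. With until_force (N) it stops when the force on the tool has changed by that much, and returns True; else False.
- ctrl.move_j(angles): joint-space move.
- set_gripper(opening, grip_force=None): finger opening in m; grip_force is the grip in N (None keeps the last); returns when the fingers have stopped.
- ctrl.dwell(seconds).
- solver.solve_ik(position, orientation): joint angles nearest the present ones, or None.
- capture(name): name is "side" or "top"; returns a dict with "img" (384x512x3 uint8, blue, green, red), "mtx" (3x3 intrinsics, pixels), "k1" (the pictures are not rectified: a ray, as slopes to the right and down, at radius r is drawn at 1 + k1 r^2 times it, then the intrinsics apply), "R" (3x3) and "t" (3): a world point X has camera coordinates R X + t. Camera axes: x right, y down, z forward; pixel columns grow to the right and rows downward; lengths in m; the calibration is good to about 2 mm. A picture is of the moment at which its call begins. There is no depth.
A pose or a line that the arm cannot do raises ctrl.MotionError and nothing moves.
- ctrl.sign_off(): hands the job in, once; it reports no verdict.
Readings, each from a call of its own:
- status.current_clock(): time.
- status.current_joint_pos(): joint angles.
- status.current_dq(): joint speeds.
- status.current_tau(): joint torques, N m.
- status.current_tcp_pos(): TCP position.
- status.current_ee_rot(): TCP orientation.
- status.current_ft_force(): force on the tool from outside, world axes, zero at the start.
- status.current_torque(): the same for the moment, N m.
- status.current_width(): finger opening in m.
Only numpy, scipy, OpenCV 4.12 (cv2) and the standard library are available. Lean on these libraries where they do the work, as an engineer would, in place of code of your own. Each camera call takes 0.05 s, during which the arm holds its last target.

## Working session

There is one attempt and no reset: what is moved stays moved. The work goes in short steps, each a Python script; the robot and the scene stay as the last script left them, time stands still between calls to the robot, and variables do not carry over. Pictures are saved under pics/ and viewed, and the job is handed in when it is done.

```bash
ls; mkdir -p pics; python3 - <<'E'
from rig import ctrl, set_gripper, solver, capture, status
import cv2,pickle
for n in("side","top"):
    c=capture(n); cv2.imwrite(f"pics/{n}0.png",cv2.resize(c["img"],(800,600),interpolation=cv2.INTER_CUBIC)); print(n,c["mtx"],c["k1"],c["R"],c["t"])
    pickle.dump(c,open(f"{n}0.pkl","wb"))
print(status.current_clock(),status.current_ee_rot())
E
```

```text
pics
side [[371.29761659   0.         256.39998579]
 [  0.         371.29761659 189.82239065]
 [  0.           0.           1.        ]] 0.04000494153503605 [[ 0.77277728 -0.63464151 -0.00673985]
 [-0.36238675 -0.43249582 -0.82560475]
 [ 0.52104809  0.64045103 -0.56420862]] [-0.48665967  0.20584181  0.9464991 ]
top [[459.23020149   0.         261.98088647]
 [  0.         459.23020149 193.89104076]
 [  0.           0.           1.        ]] 0.02515406040311363 [[ 0.01485301 -0.99986101  0.00757254]
 [-0.98747043 -0.01585804 -0.15700531]
 [ 0.15710358 -0.00514566 -0.98756873]] [-0.10348439  0.54974763  1.20427086]
0.1 [[ 9.15201182e-01  4.02996709e-01 -6.70722989e-04]
 [ 4.02997200e-01 -9.15198801e-01  2.10024752e-03]
 [ 2.32547960e-04 -2.19244849e-03 -9.99997570e-01]]
```

View pics/side0.png

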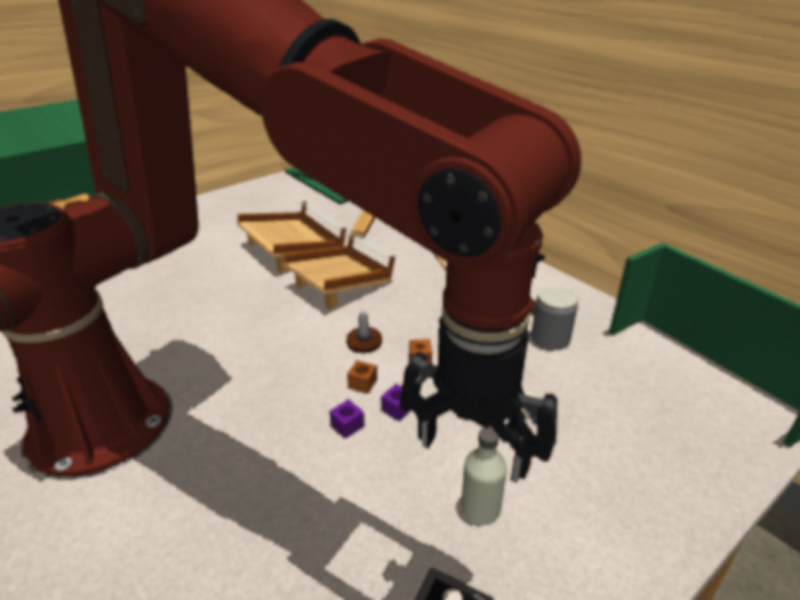

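View pics/top0.png

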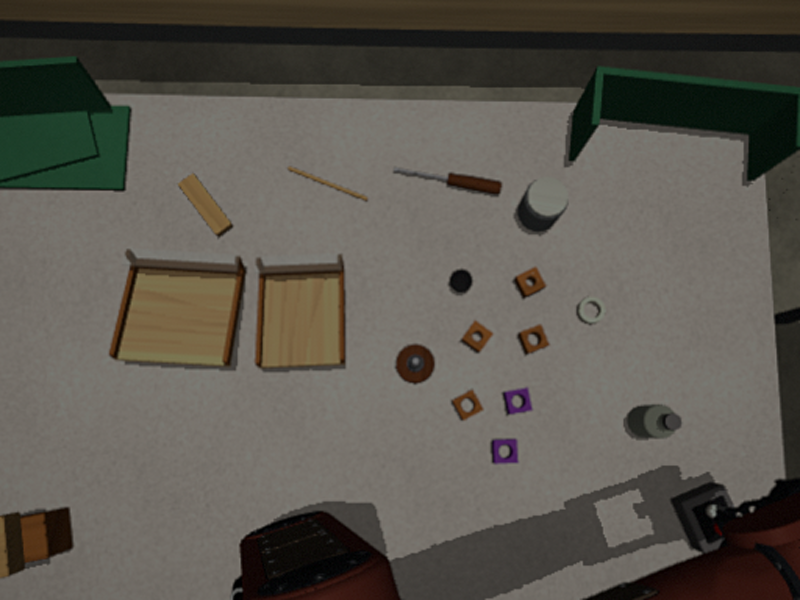

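```bash
cat > h.py <<'E'
import numpy as np, cv2, pickle
from rig import ctrl, set_gripper, solver, capture, status
def D(c): return np.array([c["k1"],0,0,0,0.])
def proj(c,X):
    X=np.atleast_2d(np.asarray(X,float)); p,_=cv2.projectPoints(X,cv2.Rodrigues(c["R"])[0],c["t"],c["mtx"],D(c)); return p[:,0]
def unproj(c,uv,z):
    uv=np.asarray(uv,float).reshape(-1,1,2); n=cv2.undistortPoints(uv,c["mtx"],D(c))[:,0]
    d=np.c_[n,np.ones(len(n))]@c["R"]; o=-c["R"].T@c["t"]; s=(z-o[2])/d[:,2]; return o+s[:,None]*d
def crop(c,x0,y0,w,h,k,name,im=None):
    im=c["img"] if im is None else im
    s=cv2.resize(im[y0:y0+h,x0:x0+w],None,fx=k,fy=k,interpolation=cv2.INTER_CUBIC); cv2.imwrite(f"pics/{name}.png",s)
E
python3 - <<'E'
from h import *
c=pickle.load(open("top0.pkl","rb"))
crop(c,245,165,150,140,5,"t0blocks"); crop(c,60,155,180,90,4.4,"t0trays")
s=pickle.load(open("side0.pkl","rb")); crop(s,140,110,180,110,4.4,"s0trays");
E
```

```text
(no output)
```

View pics/t0blocks.png

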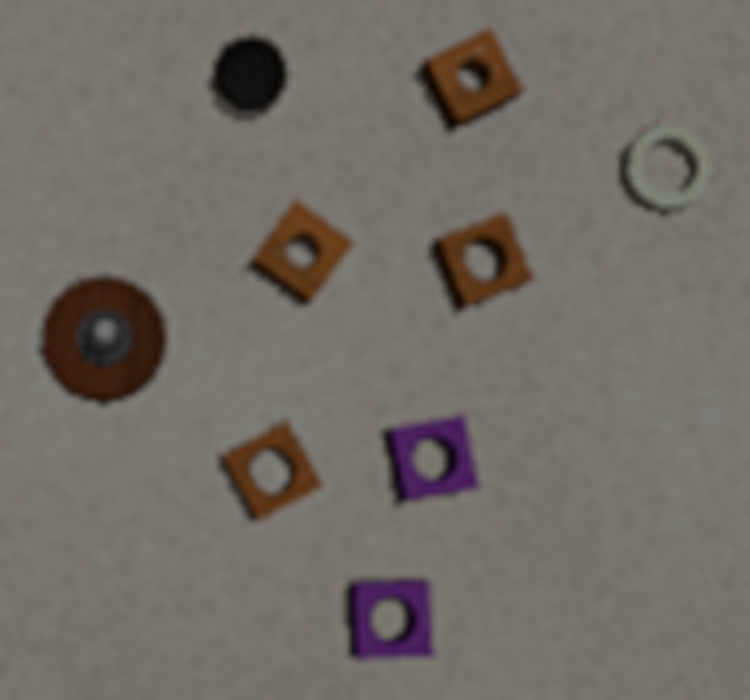

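View pics/t0trays.png

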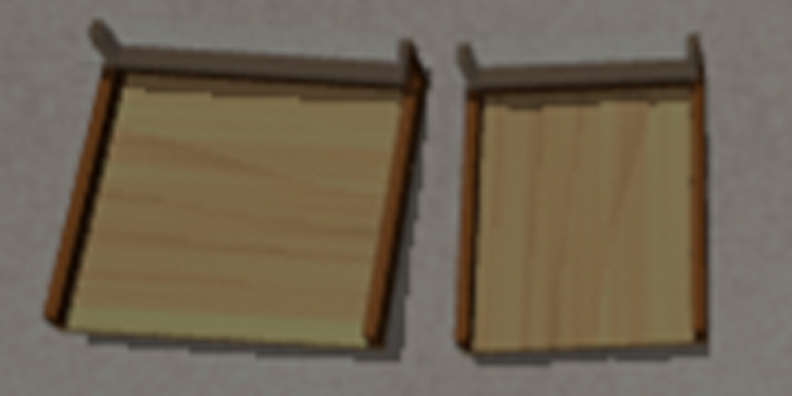

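View pics/s0trays.png

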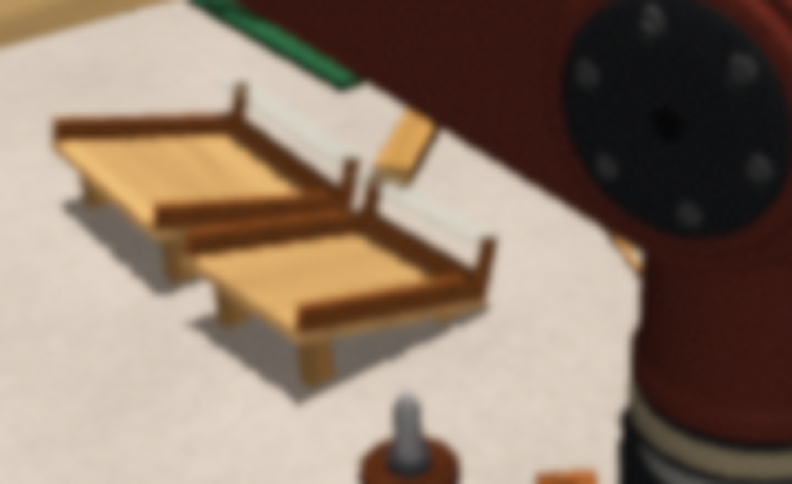

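```bash
cat >> h.py <<'E'
def blocks(c,z=0.034,roi=None):
    im=cv2.resize(c["img"],None,fx=4,fy=4,interpolation=cv2.INTER_CUBIC)
    hsv=cv2.cvtColor(cv2.GaussianBlur(im,(5,5),0),cv2.COLOR_BGR2HSV)
    m=((hsv[...,0]>5)&(hsv[...,0]<20)&(hsv[...,1]>140)&(hsv[...,2]>78)).astype(np.uint8)
    out=[]
    cs,_=cv2.findContours(m,cv2.RETR_EXTERNAL,cv2.CHAIN_APPROX_NONE)
    for k in cs:
        if cv2.contourArea(k)<2000: continue
        P=unproj(c,(k[:,0].astype(float)+.5)/4-.5,z)[:,:2]
        (ctr,wh,a)=cv2.minAreaRect((P*1000).astype(np.float32))
        if max(wh)<52 and min(wh)>30:
            p=proj(c,[*(np.array(ctr)/1000),z])[0]
            out.append((np.round(ctr,1),np.round(wh,1),round(a,1),np.round(p,1)))
    return out,m
E
python3 - <<'E'
from h import *
from scipy.optimize import least_squares
c=pickle.load(open("top0.pkl","rb"));s=pickle.load(open("side0.pkl","rb"))
o,m=blocks(c)
for b in o: print(*b)
cT=lambda x,y,ox,oy,k:((x+.5)/k-.5+ox,(y+.5)/k-.5+oy)
print("cam",-c["R"].T@c["t"],-s["R"].T@s["t"])
print("foot",unproj(c,[cT(103,338,245,165,5)],.014),"tip",unproj(c,[cT(105,327,245,165,5)],.072))
print("side tip",unproj(s,[cT(406,393,140,110,4.4)],.072))
tt=lambda x,y:cT(x,y,60,155,4.4); ss=lambda x,y:cT(x,y,140,110,4.4)
th=np.radians(15)
def pts(p,L):
    x,y,z,a=p; ca,sa=np.cos(a),np.sin(a)
    xa=np.array([ca*np.cos(th),sa*np.cos(th),-np.sin(th)]);ya=np.array([-sa,ca,0]);za=np.cross(xa,ya)
    return np.array([x,y,z])+np.asarray(L)@np.array([xa,ya,za])
obs={"wide":(.09,[((-.17,.09,0),c,tt(68,328)),((-.17,.098,.02),c,tt(45,320)),((-.17,-.09,.02),c,tt(365,345)),((-.17,-.098,.02),c,tt(383,346)),
   ((-.17,.098,.02),s,ss(54,122)),((-.17,-.09,.02),s,ss(155,207)),((-.02,.09,.054),s,ss(245,85))]),
 "narrow":(.066,[((-.17,.066,0),c,tt(472,350)),((-.17,-.066,.02),c,tt(694,341)),((-.17,-.074,.02),c,tt(706,340)),
   ((-.17,.074,.02),s,ss(190,235)),((-.17,-.074,.02),s,ss(300,306)),((-.17,-.074,0),s,ss(297,333))])}
res={}
for n,(w,O) in obs.items():
    x0=[.75,.3 if n=="wide" else .1,.04,0]
    f=lambda p:np.concatenate([proj(cam,pts(p,l))[0]-uv for l,cam,uv in O])
    r=least_squares(f,x0); res[n]=r.x; print(n,r.x,np.round(r.fun,1))
pickle.dump(res,open("tray.pkl","wb"))
for nm,cam,cr in(("t",c,(60,155,180,90)),("s",s,(140,110,180,110))):
    k=4.4; im=cv2.resize(cam["img"],None,fx=4,fy=4,interpolation=cv2.INTER_CUBIC)
    for n,w in(("wide",.09),("narrow",.066)):
        E=[]
        for sg in(1,-1):
            for a,b in(((-.17,w,0),(0,w,0)),((-.17,w,.02),(0,w,.02)),((-.17,w+.008,.02),(0,w+.008,.02))): E.append(tuple((q[0],sg*q[1],q[2]) for q in(a,b)))
        for x,z in((-.17,0),(0,0),(0,.018),(-.02,.054),(0,.054)): E.append(((x,-w,z),(x,w,z)))
        for a,b in E:
            q=proj(cam,pts(res[n],[a,b]))*4+1.5; cv2.line(im,*[tuple(int(v) for v in r) for r in np.round(q)],(0,255,0) if n=="wide" else (255,255,0),1)
    x,y,w,h=[v*4 for v in cr]; cv2.imwrite(f"pics/ov_{nm}.png",im[y:y+h,x:x+w])
E
```

```text
[ 378.6 -196.8] [36.7 37.1] 29.0 [299.  258.7]
[ 494.3 -312.9] [37.5 37.5] 21.6 [341.7 216.4]
[ 497.7 -213.4] [36.6 37.6] 55.0 [305.2 214.6]
[ 596.1 -307.5] [36.8 38.2] 26.7 [339.3 179.6]
cam [ 0.35520133 -0.08855532  1.27639718] [-0.04249766 -0.82601503  0.70068691]
foot [[ 0.44963088 -0.10555687  0.014     ]] tip [[ 0.45107186 -0.10574564  0.072     ]]
side tip [[ 0.45392527 -0.10289962  0.072     ]]
wide [ 0.60467373  0.28729558  0.01758504 -0.08919275] [ 1.3 -0.9  0.8 -2.   0.5 -0.2 -0.5 -0.1  0.5 -0.6 -1.7  0.4 -4.4 -0. ]
narrow [0.60274521 0.08840028 0.02086961 0.01716453] [ 0.7 -0.2 -0.1 -0.8  0.3 -0.6 -0.9 -1.3 -0.6  0.9 -0.8  0.6]
```

```bash
python3 -c "
import cv2
a=cv2.imread('pics/ov_t.png');b=cv2.imread('pics/ov_s.png')
print(a.shape,b.shape)"
```

```text
(360, 720, 3) (440, 720, 3)
```

View pics/ov_t.png

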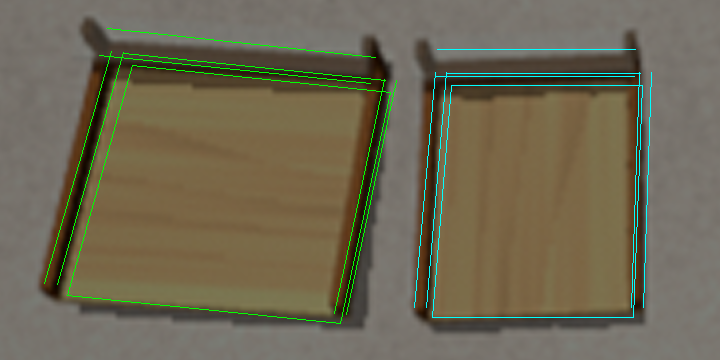

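View pics/ov_s.png

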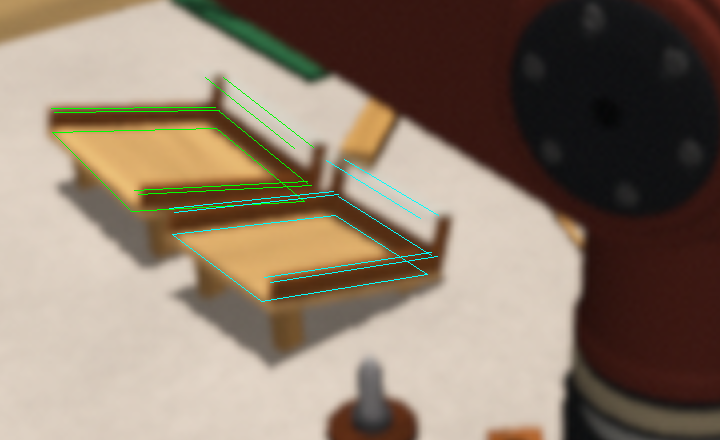

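```bash
python3 - <<'E'
from h import *
c=pickle.load(open("top0.pkl","rb"));s=pickle.load(open("side0.pkl","rb"))
im=cv2.convertScaleAbs(c["img"],alpha=1.9)
crop(c,72,155,98,84,8,"t0w",im); crop(c,156,155,76,84,8,"t0n",im); crop(s,150,125,110,75,7,"s0z")
E
```

```text
(no output)
```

View pics/t0w.png

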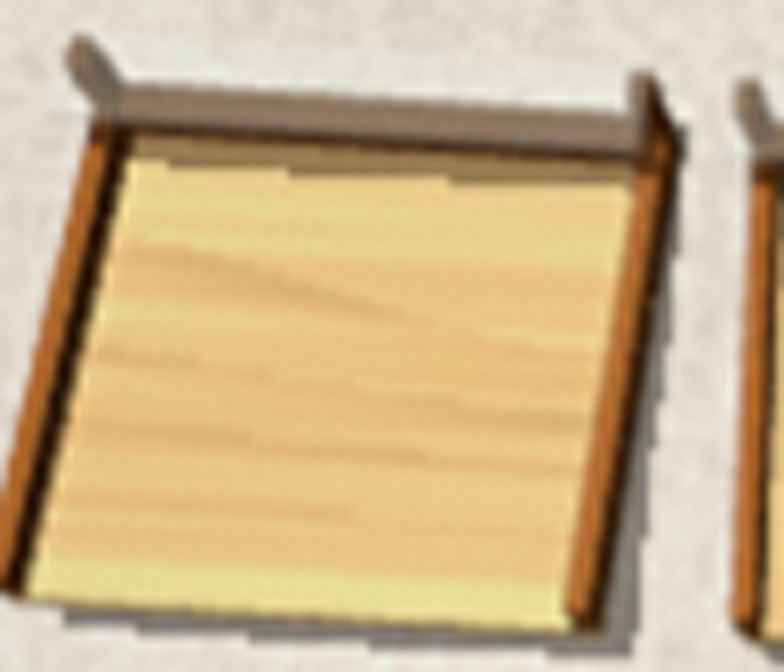

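View pics/t0n.png

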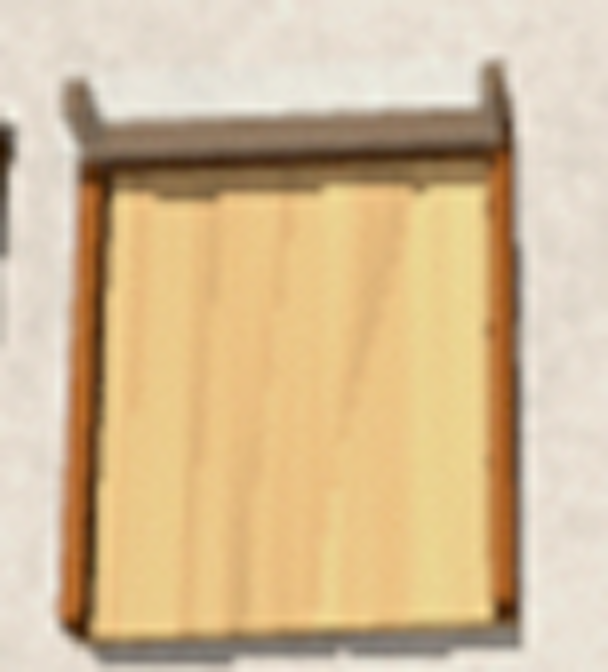

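View pics/s0z.png

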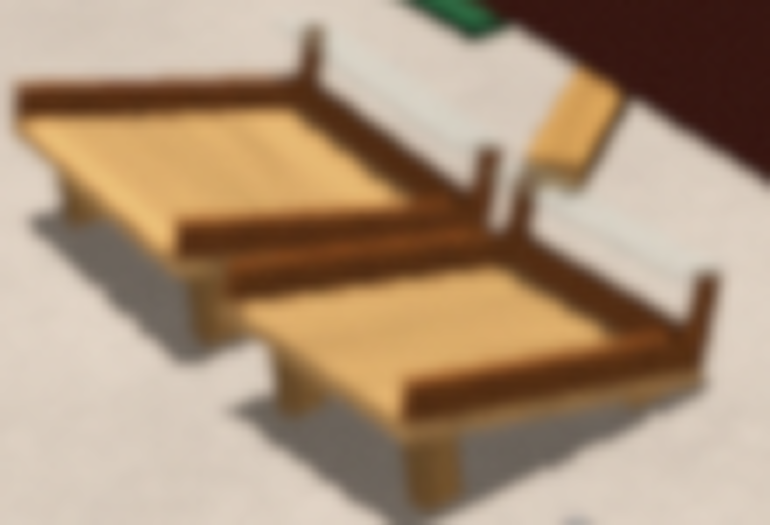

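```bash
cat >> h.py <<'E'
th=np.radians(15)
def trayR(a):
    ca,sa=np.cos(a),np.sin(a)
    xa=np.array([ca*np.cos(th),sa*np.cos(th),-np.sin(th)]);ya=np.array([-sa,ca,0]);return np.array([xa,ya,np.cross(xa,ya)]).T
def pts(p,L): return np.asarray(p[:3])+np.asarray(L,float)@trayR(p[3]).T
E
cat > fit.py <<'E'
from h import *
from scipy.optimize import least_squares
c=pickle.load(open("top0.pkl","rb"));s=pickle.load(open("side0.pkl","rb"))
cT=lambda x,y,ox,oy,k:((x+.5)/k-.5+ox,(y+.5)/k-.5+oy)
tw=lambda x,y:cT(x,y,72,155,8);tn=lambda x,y:cT(x,y,156,155,8);ss=lambda x,y:cT(x,y,150,125,7)
def O(w,W): return W
obs={"wide":[((-.17,.09,0),c,tw(28,598)),((-.17,.098,.02),c,tw(0,580)),((-.17,-.09,.02),c,tw(568,612)),((-.17,-.098,.02),c,tw(600,620)),
  ((0,.09,.018),c,tw(122,128)),((0,-.09,.018),c,tw(640,157)),((0,-.098,.02),c,tw(672,155)),
  ((-.17,.09,.02),s,ss(17,92)),((-.17,.09,0),s,ss(17,122)),((-.17,-.098,.02),s,ss(180,224)),((0,.09,.018),s,ss(318,85)),((0,.09,.0),s,ss(300,108))],
 "narrow":[((-.17,.066,0),c,tn(92,640)),((-.17,.074,.02),c,tn(60,622)),((-.17,-.066,.02),c,tn(495,610)),((-.17,-.074,.02),c,tn(517,610)),
  ((0,.066,.018),c,tn(108,160)),((0,-.066,.018),c,tn(490,150)),((0,-.074,.02),c,tn(513,150)),
  ((-.17,.066,.02),s,ss(230,267)),((-.17,.066,0),s,ss(232,300)),((-.17,-.074,.02),s,ss(405,382)),((0,.066,.018),s,ss(525,237)),((0,.066,.0),s,ss(507,264)),((0,-.074,.02),s,ss(697,332))]}
res={}
for n,Q in obs.items():
    f=lambda p:np.concatenate([proj(cam,pts(p,l))[0]-uv for l,cam,uv in Q])
    r=least_squares(f,[.65,.3 if n=="wide" else .1,.04,0],loss="soft_l1"); res[n]=r.x; print(n,np.round(r.x,4)); print(np.round(f(r.x).reshape(-1,2),1).tolist())
pickle.dump(res,open("tray.pkl","wb"))
for nm,cam,cr in(("t",c,(60,155,180,90)),("s",s,(140,110,180,110))):
    im=cv2.resize(cam["img"],None,fx=4,fy=4,interpolation=cv2.INTER_CUBIC)
    for n,w in(("wide",.09),("narrow",.066)):
        E=[]
        for sg in(1,-1):
            for a,b in(((-.17,w,0),(0,w,0)),((-.17,w,.02),(0,w,.02)),((-.17,w+.008,.02),(0,w+.008,.02))): E.append(tuple((q[0],sg*q[1],q[2]) for q in(a,b)))
        for x,z in((-.17,0),(0,0),(0,.018),(-.02,.054),(0,.054)): E.append(((x,-w,z),(x,w,z)))
        for a,b in E:
            q=proj(cam,pts(res[n],[a,b]))*4+1.5; cv2.line(im,*[tuple(int(v) for v in r) for r in np.round(q)],(0,255,0) if n=="wide" else (255,255,0),1)
    x,y,w,h=[v*4 for v in cr]; cv2.imwrite(f"pics/ov2_{nm}.png",im[y:y+h,x:x+w])
a=cv2.imread('pics/ov2_t.png');b=cv2.imread('pics/ov2_s.png')
cv2.imwrite('pics/ov2.png',cv2.resize(np.vstack([a[:,:],b]),(540,600)))
E
python3 fit.py
```

```text
wide [ 0.6046  0.2946  0.0198 -0.0478]
[[0.5, 0.5], [-1.8, -0.0], [0.2, 0.5], [-0.7, -0.3], [0.5, -1.5], [1.5, -1.0], [0.3, -0.9], [-0.1, -0.5], [-0.5, 0.3], [-0.4, 0.5], [-2.6, -0.1], [-0.6, 0.8]]
narrow [0.6019 0.0934 0.0227 0.0456]
[[0.2, 0.3], [-0.3, 0.1], [-0.4, -0.0], [-0.1, -0.1], [0.3, -0.8], [0.8, -0.9], [0.8, -1.3], [-0.1, -0.3], [-1.0, 0.5], [0.0, 0.2], [-1.9, -0.5], [-0.1, 0.3], [-1.0, 0.5]]
```

View pics/ov2_t.png

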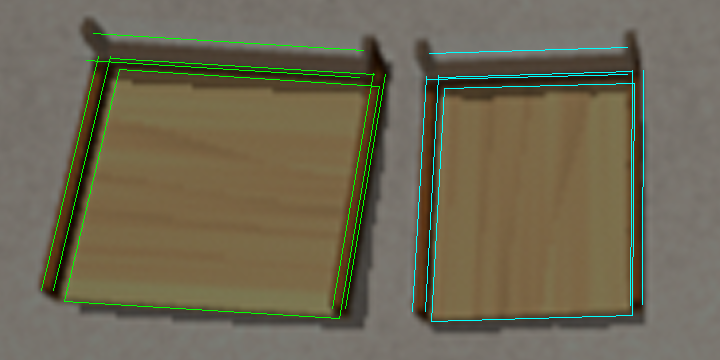

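View pics/ov2_s.png

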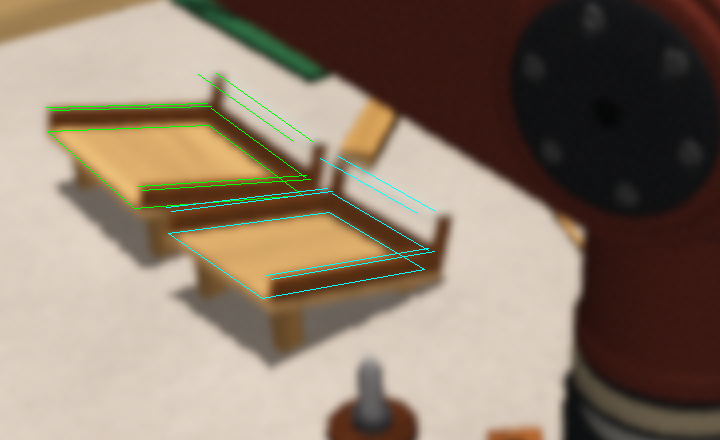

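```bash
cat >> h.py <<'E'
def Rdown(a):  # jaw dir angle a (rad) in world
    y=np.array([np.cos(a),np.sin(a),0]);z=np.array([0,0,-1.]);return np.array([np.cross(y,z),y,z]).T
def Rtray(a,k):  # tool perpendicular to the tray bed, jaws across; k=+-1
    T=trayR(a);y=k*T[:,1];z=-T[:,2];return np.array([np.cross(y,z),y,z]).T
def best(pos,Rs):
    q0=status.current_joint_pos();b=None
    for R in Rs:
        q=solver.solve_ik(np.asarray(pos,float),R)
        if q is None: continue
        d=np.abs(np.array(q)-q0).max()
        if b is None or d<b[0]: b=(d,R,q)
    return b
def say(m=""):
    print(m,"t%.1f"%status.current_clock(),"tcp",np.round(status.current_tcp_pos(),4),"w%.4f"%status.current_width(),"F",np.round(status.current_ft_force(),1))
HI=0.16
def pick(xy,deg,alt=(0,),zt=0.008,op=0.062,grip=60,hi=HI):
    b=best([*xy,hi],[Rdown(np.radians(deg+d)) for d in(0,180)])
    ctrl.movep(np.array([*xy,hi]),b[1]); set_gripper(op,grip)
    ctrl.move_straight(np.array([*xy,zt]),feed=.12,until_force=6); say("down")
    set_gripper(0.03,grip); say("grip")
    ctrl.move_straight(np.array([*xy,hi]),feed=.15); say("up")
    return b[1]
def snap(n,name,x0=0,y0=0,w=512,h=384,k=1.5,al=1):
    c=capture(n);pickle.dump(c,open(name+".pkl","wb"));crop(c,x0,y0,w,h,k,name,cv2.convertScaleAbs(c["img"],alpha=al));return c
E
python3 - <<'E'
from h import *
R=pick((.3786,-.1968),29)
snap("side","p1",120,120,240,180,3)
E
```

```text
down t3.4 tcp [ 0.3793 -0.1973  0.0087] w0.0621 F [-0.   0.3  0.3]
grip t3.7 tcp [ 0.3795 -0.1975  0.0089] w0.0392 F [-0.1 -1.2  5.4]
up t4.9 tcp [ 0.3777 -0.1962  0.1588] w0.0391 F [ 0.9  1.1 -1.8]
```

View pics/p1.png

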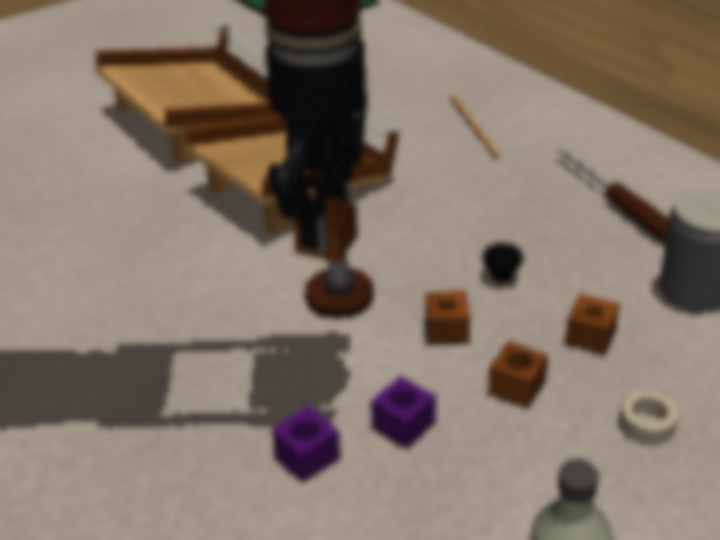

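```bash
cat >> h.py <<'E'
G=np.array([.4512,-.105])
def gauge(R,dx=0,dy=0,f=5,hi=HI,zb=.030):
    p=G+[dx,dy]
    ctrl.movep(np.array([*p,hi]),R)
    ctrl.move_straight(np.array([*p,.095]),feed=.15); 
    r=ctrl.move_straight(np.array([*p,zb]),feed=.04,until_force=f); say("gauge %s"%r)
    return r
E
python3 - <<'E'
from h import *
R=status.current_ee_rot()
b=best([*G,HI],[Rdown(np.radians(29)),Rdown(np.radians(209))])
gauge(b[1])
snap("side","g1",120,120,240,180,3)
E
```

```text
gauge True t7.5 tcp [ 0.451  -0.1049  0.033 ] w0.0394 F [-0.   0.1  4.1]
```

View pics/g1.png

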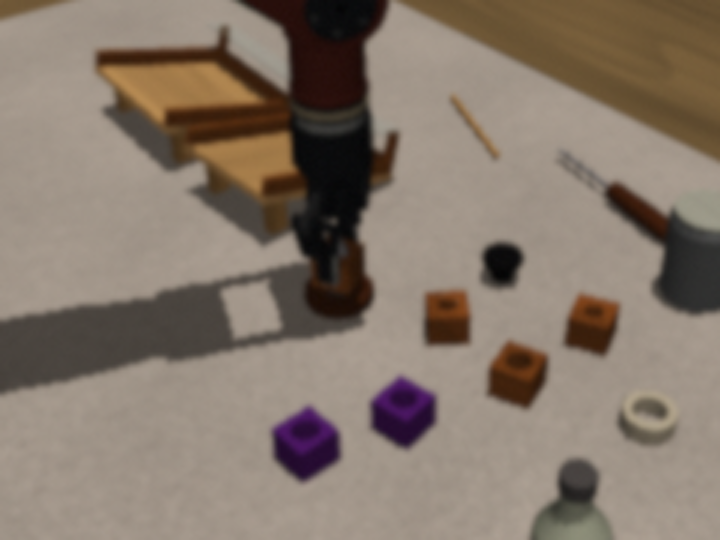

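```bash
cat >> h.py <<'E'
TR=pickle.load(open("tray.pkl","rb"))
def place(n,y,x=-.085,u=.009,op=.047):
    p=TR[n]; up=status.current_tcp_pos(); ctrl.move_straight(np.array([up[0],up[1],.18]),feed=.2); say("lift")
    h=pts(p,[x,y,.07]); b=best(h,[Rtray(p[3],1),Rtray(p[3],-1)]); print("dq",b[0])
    ctrl.movep(h,b[1]); say("hover")
    ctrl.move_straight(pts(p,[x,y,u+.012]),feed=.15)
    r=ctrl.move_straight(pts(p,[x,y,u-.008]),feed=.03,until_force=4); say("set %s"%r)
    l=(status.current_tcp_pos()-p[:3])@trayR(p[3]); print("local",np.round(l,4))
    return l,b[1]
def release(n,l,op=.047):
    p=TR[n]
    set_gripper(op,60)
    ctrl.move_straight(pts(p,[l[0],l[1],.075]),feed=.2); say("rel")
E
python3 - <<'E'
from h import *
l,R=place("narrow",.024)
pickle.dump((l,R),open("last.pkl","wb"))
snap("side","n1",100,90,240,180,3)
E
```

```text
lift t8.4 tcp [ 0.4498 -0.1044  0.1784] w0.0391 F [-1.1 -0.9 -0.4]
dq 0.6553758138601321
hover t9.4 tcp [0.5362 0.1136 0.1116] w0.0392 F [0.7 0.8 0. ]
set True t10.4 tcp [0.5205 0.1138 0.0497] w0.0392 F [-0.1 -0.1  3.9]
local [-0.0846  0.0241  0.0053]
```

View pics/n1.png

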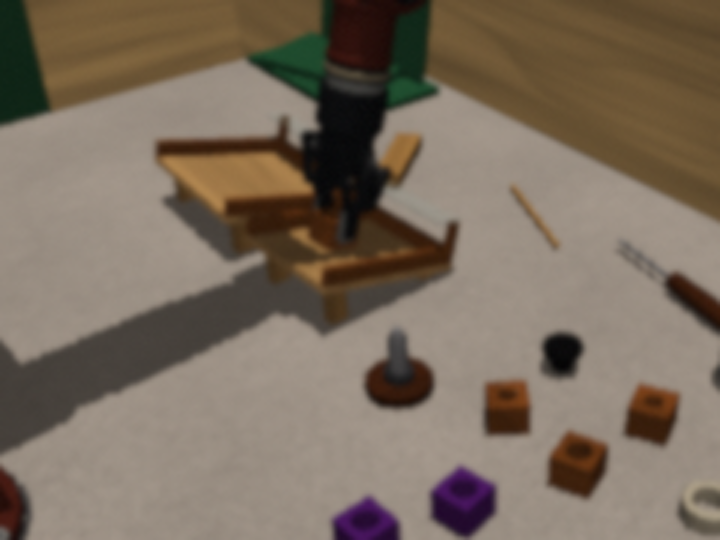

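```bash
cat >> h.py <<'E'
ZB={"narrow":-.0037,"wide":-.003}
def push(n,y,x0=-.085,f=8,op=.012,zh=.013,start=-.038):
    p=TR[n]; R=trayR(p[3]); z=ZB[n]+zh
    c=status.current_tcp_pos(); q=best(c,[Rtray(p[3],1),Rtray(p[3],-1)])[1]
    xs=x0+start
    ctrl.move_straight(pts(p,[xs,y,.075]),feed=.2); set_gripper(op,60)
    ctrl.move_straight(pts(p,[xs,y,z]),feed=.12,until_force=6); say("low")
    r=ctrl.move_straight(pts(p,[-.036,y,z]),feed=.06,until_force=f); say("push %s"%r)
    l=(status.current_tcp_pos()-p[:3])@R; print("local",np.round(l,4))
    ctrl.move_straight(pts(p,[l[0]-.012,y,z]),feed=.1)
    ctrl.move_straight(pts(p,[l[0]-.012,y,.09]),feed=.2); say("out")
    return l
E
python3 - <<'E'
from h import *
l,R=pickle.load(open("last.pkl","rb"))
release("narrow",l); push("narrow",.024)
ctrl.movep(np.array([.42,-.12,.25]),Rdown(np.radians(29)) if 0 else best([.42,-.12,.25],[Rdown(np.radians(29)),Rdown(np.radians(209))])[1])
snap("side","n2",140,110,180,110,4.4); snap("top","n2t",60,155,180,90,4.4,1.8)
E
```

```text
rel t11.2 tcp [0.5383 0.1146 0.1168] w0.0469 F [-0.9  0.1 -0.8]
low t12.7 tcp [0.4851 0.1121 0.0638] w0.0120 F [-0.1 -0.5  0.3]
push True t13.8 tcp [0.5577 0.115  0.043 ] w0.0116 F [-0.8  0.1 -0.2]
local [-0.047   0.0237  0.0084]
out t14.6 tcp [0.567  0.1158 0.1245] w0.0122 F [ 0.2 -0.4  0.2]
```

View pics/n2.png

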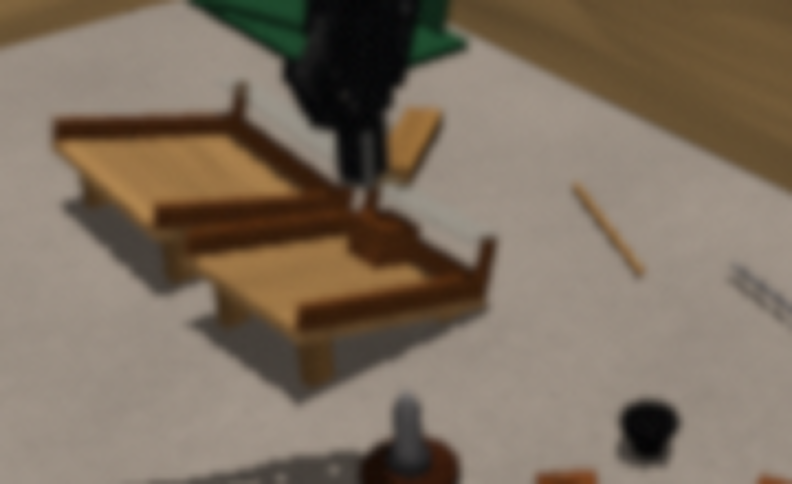

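View pics/n2t.png

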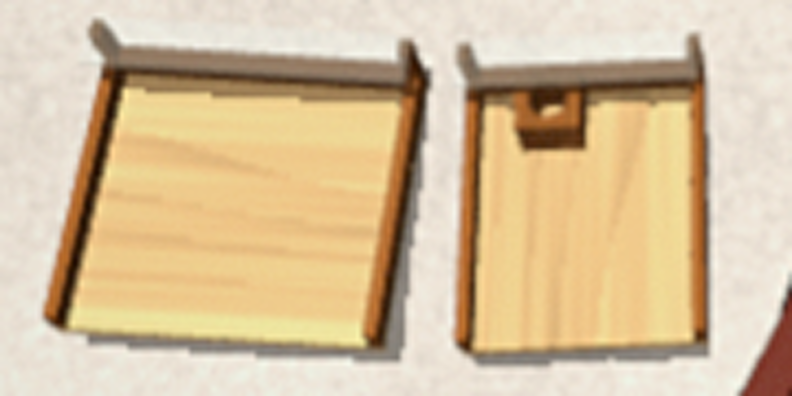

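```bash
cat > cyc.py <<'E'
from h import *
def look(name):
    c=snap("top",name,245,165,150,140,5,1.8); o,_=blocks(c)
    for b in o: print(*b)
    return o
E
python3 - <<'E'
from cyc import *
ctrl.movep(np.array([.36,.14,.25]),best([.36,.14,.25],[Rdown(0),Rdown(np.pi),Rdown(np.pi/2)])[1]); say()
look("k2")
E
```

```text
t17.0 tcp [0.3604 0.1397 0.25  ] w0.0117 F [0.7 0.1 0.1]
[ 494.1 -312.6] [37.6 37.7] 21.4 [341.7 216.5]
[ 497.7 -213.2] [36.5 37.8] 54.2 [305.1 214.6]
[ 595.8 -307.3] [37.4 38.5] 26.2 [339.3 179.7]
```

View pics/k2.png

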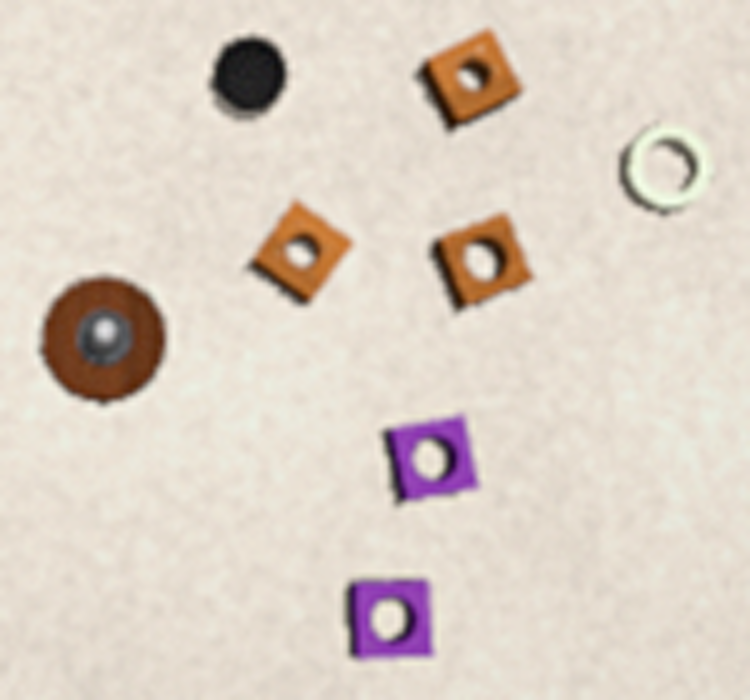

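```bash
cat >> cyc.py <<'E'
def fetch(xy,deg,name):
    pick(xy,deg,zt=.010)
    b=best([*G,HI],[Rdown(np.radians(deg)),Rdown(np.radians(deg+180))])
    gauge(b[1]); snap("side",name,120,120,240,180,3)
E
python3 - <<'E'
from cyc import *
fetch((.4977,-.2132),54,"g2")
E
```

```text
down t20.4 tcp [ 0.4986 -0.2137  0.0109] w0.0621 F [ 0.7 -0.6  0.4]
grip t20.7 tcp [ 0.4987 -0.2138  0.0111] w0.0391 F [ 0.8 -0.6  4.1]
up t21.9 tcp [ 0.4967 -0.2127  0.1586] w0.0391 F [ 0.1  0.3 -0.9]
gauge True t23.7 tcp [ 0.45   -0.1053  0.0737] w0.0389 F [ 0.2 -2.2 -1.2]
```

View pics/g2.png

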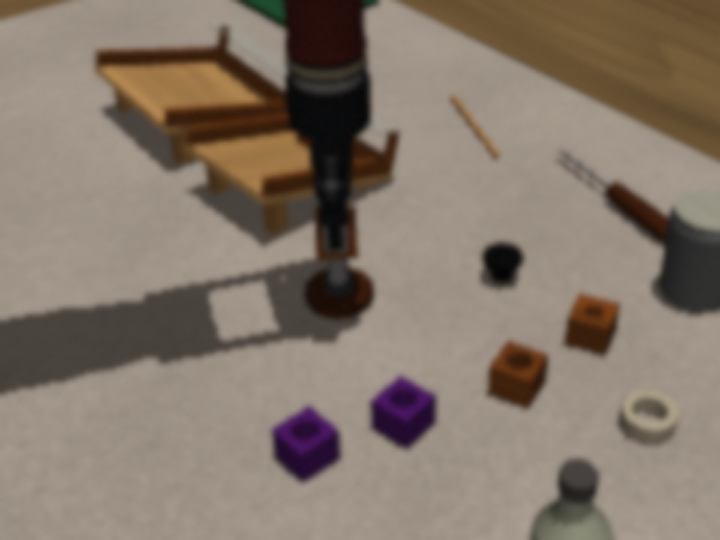

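```bash
cat >> cyc.py <<'E'
def stow(n,y,name,u=.011):
    l,R=place(n,y,u=u)
    w=status.current_width()
    if not .037<w<.0415: print("ABORT width",w); return
    b=l[2]-u; print("bed z",round(b,4)); ZB[n]=b if abs(b)<.008 else ZB[n]
    release(n,l); push(n,l[1])
    p=[.36,0.0,.25]; ctrl.movep(np.array(p),best(p,[Rdown(a) for a in(0,np.pi,np.pi/2)])[1])
    snap("side",name,140,110,180,110,4.4); snap("top",name+"t",60,155,180,90,4.4,1.8); say()
E
python3 - <<'E'
from cyc import *
stow("wide",.035,"w1")
a=cv2.imread("pics/w1.png");b=cv2.imread("pics/w1t.png");cv2.imwrite("pics/w1c.png",cv2.resize(np.vstack([a,b]),None,fx=.68,fy=.68))
E
```

```text
lift t24.5 tcp [ 0.4493 -0.1048  0.1791] w0.0389 F [ 0.2  0.5 -1.6]
dq 0.7682744481850664
hover t26.1 tcp [0.543  0.3314 0.1097] w0.0393 F [-0.1 -0.6 -0.9]
set True t27.1 tcp [0.5275 0.3338 0.0514] w0.0390 F [0.6 0.7 2.7]
local [-0.0844  0.0354  0.0101]
bed z -0.0009
rel t27.8 tcp [0.5444 0.333  0.1142] w0.0473 F [-1.  -0.8 -0.6]
low t29.3 tcp [0.4912 0.3357 0.0636] w0.0123 F [0.4 0.2 0.1]
push True t30.4 tcp [0.5625 0.3316 0.0431] w0.0122 F [-0.7 -0.2 -0.2]
local [-0.0484  0.0349  0.0112]
out t31.2 tcp [0.5714 0.3315 0.1222] w0.0116 F [-0.6  0.2 -0.1]
 t32.9 tcp [3.606e-01 3.000e-04 2.500e-01] w0.0120 F [-0.7 -0.1 -0.5]
```

View pics/w1c.png

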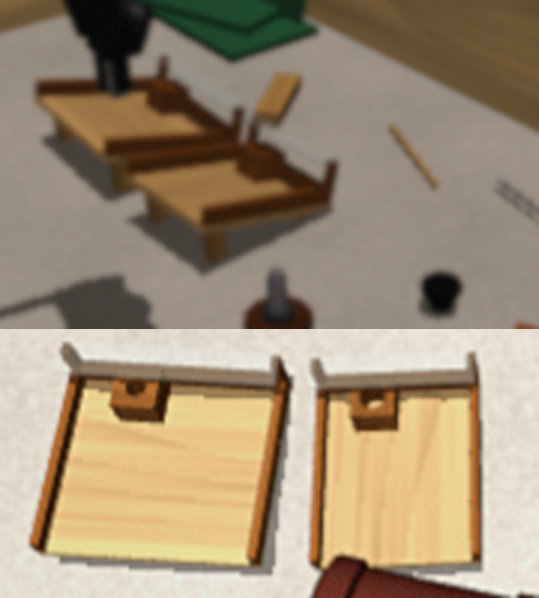

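The first reject sits flat against the wide tray's stop, near (138,400) in the lower half of the composite. Next I look for the two remaining blocks and pick the nearer one.

```bash
python3 - <<'E'
from cyc import *
o=look("k3")
b=min((b for b in o if b[0][1]<-150),key=lambda b:b[0][0])
fetch(b[0]/1000,b[2],"g3")
a=cv2.imread("pics/g3.png");b=cv2.imread("pics/k3.png");b=cv2.resize(b,None,fx=540/700,fy=540/700);cv2.imwrite("pics/g3c.png",cv2.resize(np.hstack([a,b]),None,fx=.6,fy=.6))
E
```

```text
[ 494.  -312.6] [37.6 37.7] 21.2 [341.7 216.5]
[ 595.9 -307.5] [37.4 38.3] 26.3 [339.3 179.7]
down t36.2 tcp [ 0.4948 -0.3132  0.011 ] w0.0622 F [ 0.2 -0.1 -0.4]
grip t36.5 tcp [ 0.4949 -0.3134  0.0112] w0.0391 F [ 0.2 -0.2  4.2]
up t37.6 tcp [ 0.4931 -0.3119  0.1585] w0.0390 F [ 0.6  0.8 -0.5]
gauge True t40.4 tcp [ 0.451  -0.1049  0.0352] w0.0386 F [0.  0.5 5.1]
```

View pics/g3c.png

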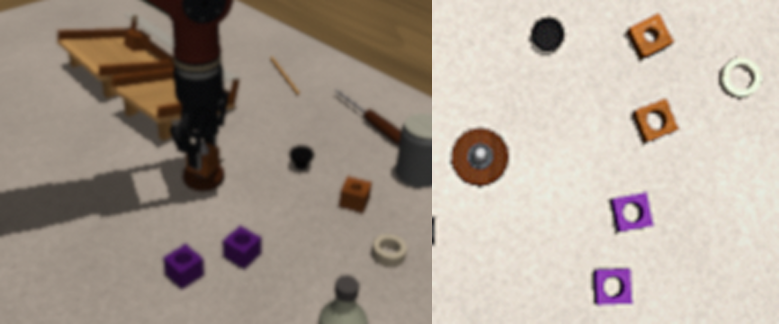

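```bash
python3 - <<'E'
from cyc import *
stow("narrow",-.021,"n3")
a=cv2.imread("pics/n3.png");b=cv2.imread("pics/n3t.png");cv2.imwrite("pics/n3c.png",cv2.resize(np.vstack([a,b]),None,fx=.68,fy=.68))
look("k4")
E
```

```text
lift t41.4 tcp [ 0.4498 -0.1044  0.1785] w0.0386 F [-1.  -0.2 -0.7]
dq 0.8573242518895022
hover t42.2 tcp [0.5378 0.069  0.1109] w0.0384 F [0.4 0.3 0. ]
set True t43.2 tcp [0.5232 0.0688 0.052 ] w0.0388 F [ 0.9 -0.6  2.8]
local [-0.0846 -0.021   0.0077]
bed z -0.0033
rel t43.9 tcp [0.5405 0.0696 0.1169] w0.0473 F [ 0.1  0.4 -0.4]
low t45.4 tcp [0.4872 0.0671 0.0642] w0.0119 F [-0.2  0.2  0.4]
push True t46.6 tcp [0.5603 0.0702 0.0432] w0.0117 F [ 0.8 -0.1 -0.3]
local [-0.0465 -0.0212  0.0088]
out t47.4 tcp [0.5695 0.0709 0.1244] w0.0118 F [ 0.3  0.9 -0.5]
 t48.5 tcp [3.605e-01 1.000e-04 2.494e-01] w0.0121 F [-0.5  0.6 -0.8]
[ 595.8 -307.4] [37.4 38.5] 26.3 [339.3 179.7]
```

View pics/n3c.png

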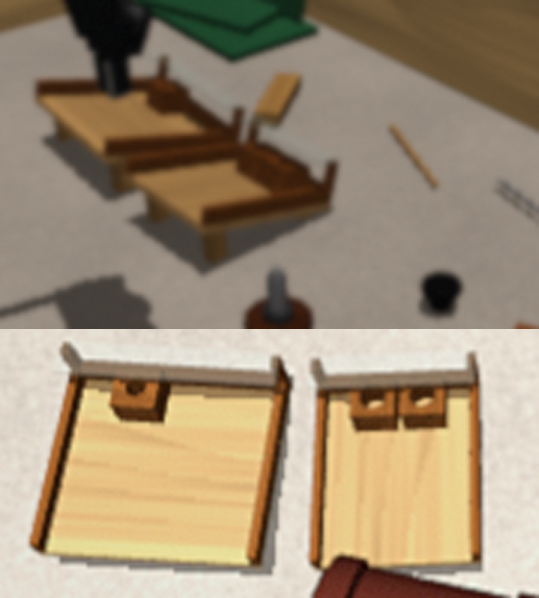

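View pics/k4.png

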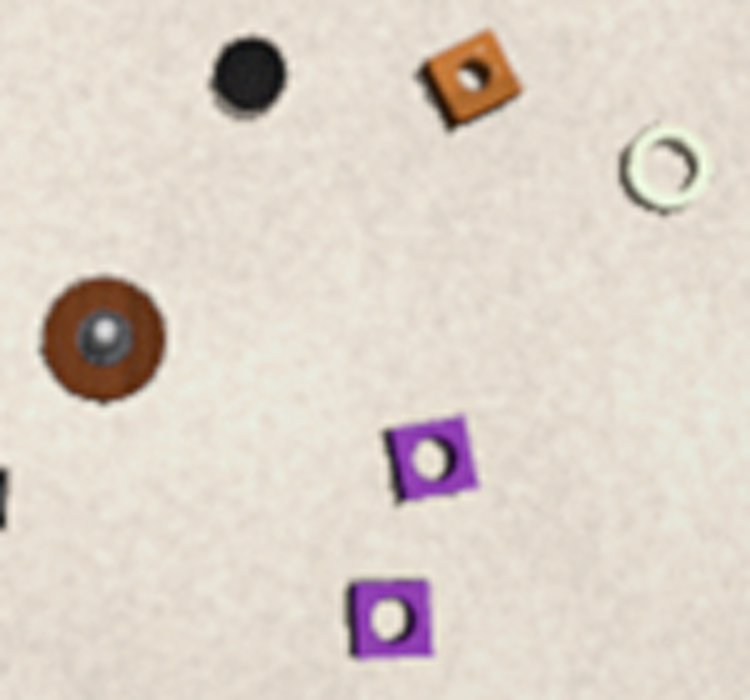

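```bash
python3 - <<'E'
from cyc import *
c=pickle.load(open("top0.pkl","rb"))
print(unproj(c,[(547/800*512,193/600*384)],.1)[0])
fetch((.5958,-.3074),116,"g4")
E
```

```text
[ 0.73552047 -0.32606605  0.1       ]
down t52.5 tcp [ 0.5967 -0.308   0.0113] w0.0619 F [ 0.8 -0.5  0.3]
grip t52.8 tcp [ 0.5968 -0.3081  0.0114] w0.0383 F [ 0.8 -0.4  4.2]
up t54.0 tcp [ 0.5948 -0.3068  0.1583] w0.0387 F [ 0.6  0.5 -0.7]
gauge True t56.2 tcp [ 0.4497 -0.1054  0.0754] w0.0389 F [-0.6 -2.5 -0.6]
```

View pics/g4.png

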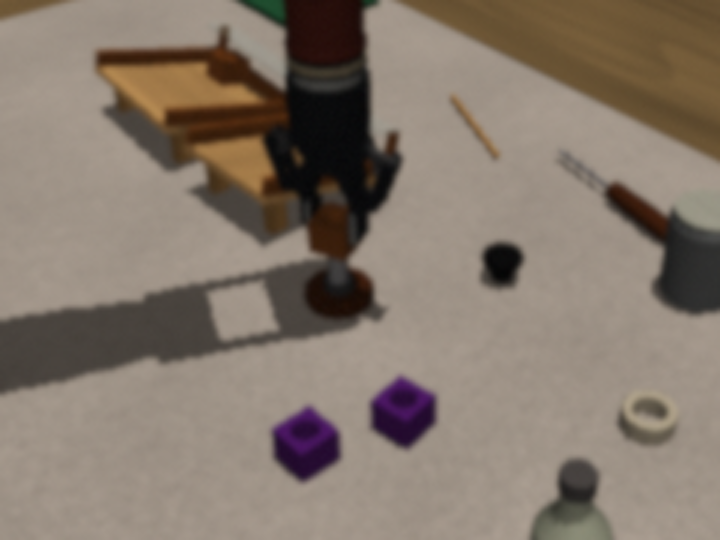

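```bash
python3 - <<'E'
from cyc import *
p=status.current_tcp_pos()
print(ctrl.move_straight(np.array([G[0],G[1],p[2]-.006]),feed=.02,until_force=8)); say()
stow("wide",-.035,"w4",u=.0113)
a=cv2.imread("pics/w4.png");b=cv2.imread("pics/w4t.png");cv2.imwrite("pics/w4c.png",cv2.resize(np.vstack([a,b]),None,fx=.68,fy=.68))
E
```

```text
True
 t56.5 tcp [ 0.4497 -0.1059  0.0742] w0.0391 F [ 0.2 -2.5  0.7]
lift t57.2 tcp [ 0.4489 -0.1054  0.179 ] w0.0387 F [ 1.1 -0.4 -0.8]
dq 1.1455988927183052
hover t58.6 tcp [0.539  0.2617 0.109 ] w0.0386 F [ 0.2  0.7 -0.6]
set True t59.6 tcp [0.5244 0.2638 0.0516] w0.0390 F [1.8 0.5 2.7]
local [-0.0843 -0.0346  0.0104]
bed z -0.0009
rel t60.3 tcp [0.5411 0.263  0.1141] w0.0469 F [-1.1  0.4  0.1]
low t61.8 tcp [0.4879 0.2657 0.0636] w0.0119 F [ 1.  -0.2 -0.4]
push True t62.9 tcp [0.5594 0.2617 0.0431] w0.0118 F [-0.1  0.3  1.1]
local [-0.0482 -0.0351  0.0112]
out t63.7 tcp [0.5681 0.2616 0.122 ] w0.0120 F [-1.1  0.  -1. ]
 t65.6 tcp [3.602e-01 2.000e-04 2.498e-01] w0.0120 F [-0.3  0.1  0.2]
```

View pics/w4c.png

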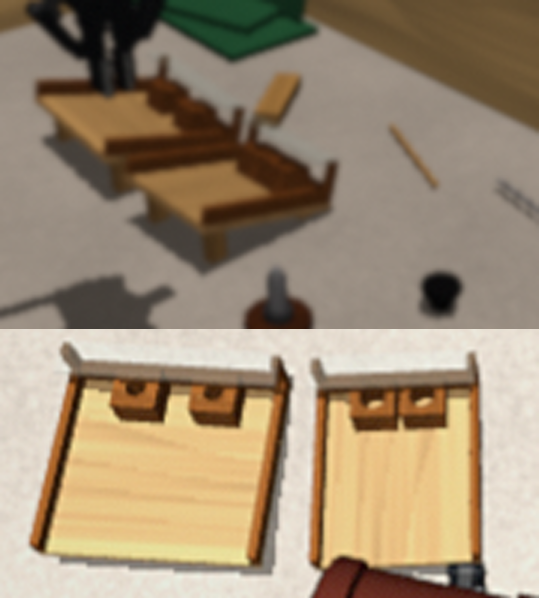

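```bash
python3 - <<'E'
from cyc import *
p=[.3,-.45,.3]; ctrl.movep(np.array(p),best(p,[Rdown(a) for a in(0,np.pi,np.pi/2)])[1])
snap("top","f1",0,0,512,384,1.5,1.8); c=snap("top","f2",80,160,140,45,5.7,1.8); s=snap("side","f3",150,125,110,75,7,1.2)
snap("side","f4",0,0,512,384,1.5,1.2); say()
E
```

```text
t67.5 tcp [ 0.3007 -0.4492  0.3001] w0.0120 F [-0.5  0.4  0.2]
```

View pics/f1.png

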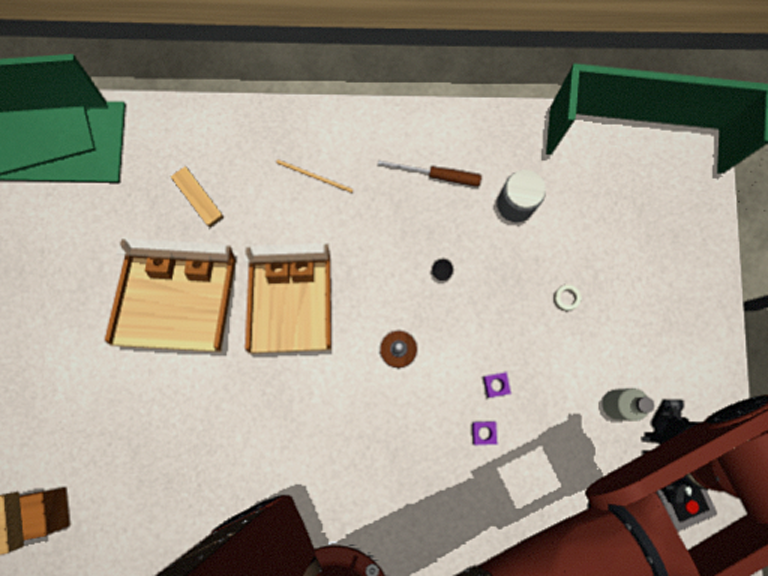

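View pics/f2.png

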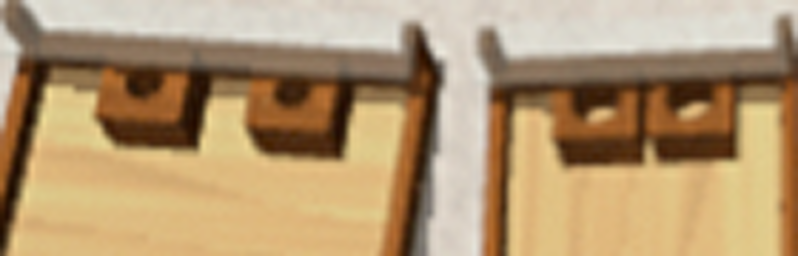

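View pics/f3.png

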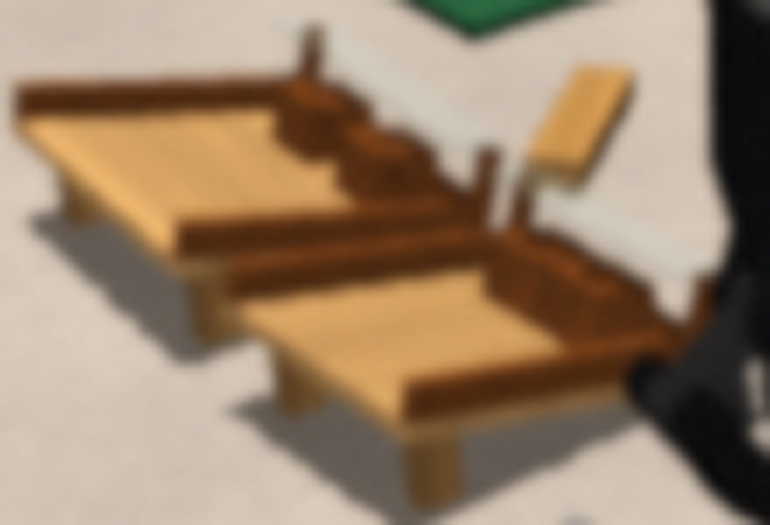

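View pics/f4.png

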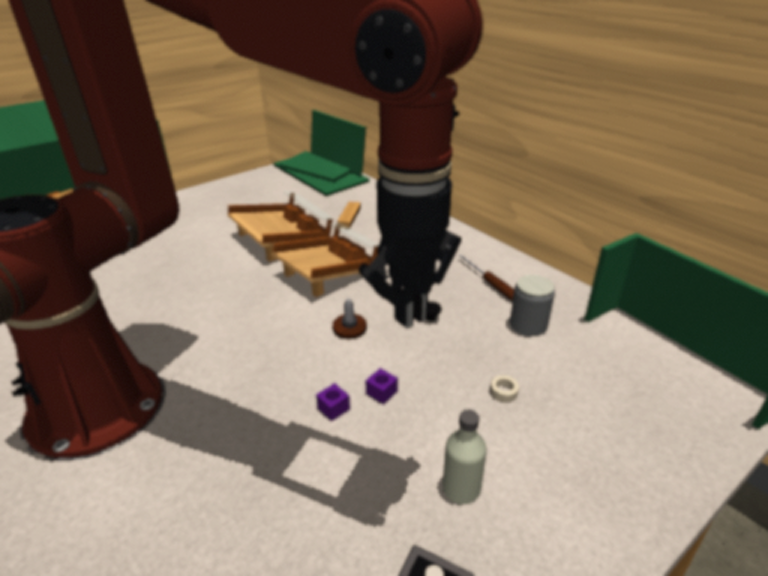

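```bash
python3 - <<'E'
from h import *
ctrl.dwell(.5); c=snap("top","f5",80,160,140,45,5.7,1.8)
d=pickle.load(open("f2.pkl","rb")); print(np.abs(c["img"][150:240,60:240].astype(int)-d["img"][150:240,60:240]).max())
ctrl.sign_off()
E
```

```text
9
the job is handed in; nothing more can be done
```

The job is handed in, after about 68 s on the robot's clock. Four wooden blocks were on the bench. I tried each on the gauge pin and put it away before taking up the next.

- **Good:** two blocks slid down to the shoulder, with the underside 24 mm above the bench. They are side by side in the narrow tray.
- **Rejects:** two blocks hung on the nose, about 39 mm above the shoulder. They are in the wide tray. The second first stopped about 1 mm higher, so I pressed it a little more and it settled at the same height.
- **Back stops:** I pushed each block down its tray until the force rose by 8 N. In both trays the two blocks stopped within 0.5 mm of each other along the slope. The last pictures show all four lying square against the stops.
- **Other things:** I left the two purple look-alikes and the other things on the bench where they were; the last pictures show no sign that anything had moved. No block was left on the bench, and the tray view stayed unchanged over the last half second.

The tray beds were 1 to 4 mm lower than I had measured from the pictures. Force-stopped moves made up for that, and no check failed at the end.

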